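Settle a measuring stage on its kinematic base and lock it down

ROBOT

A 6-joint arm with a two-finger parallel gripper is mounted at the origin on a cart in front of the work surface, level with it; the furniture and walls round the work are solid. World frame = base frame: x ahead of the robot, y to its left, z up, the work surface at z = 0. Lengths are in m, angles in rad, forces in N, time in s.
With the tool pointing down it reaches from about 0.3 to 0.85 m from the base axis. Payload 4.2 kg.
Tool frame: the origin (TCP) lies where the fingers leave the gripper's body, on its centre line; the fingertips stand 78 mm ahead of it and the grasp point (between the pads) lies 60 mm ahead of it; z points along the fingers, y is the line along which they close (so a half turn about z gives the same grasp; the last joint's range is limited). The gripper opens to 91 mm and grips with 3 to 60 N. Pads are 32 mm wide; open, the fingers measure 118 mm over their backs; the gripper's body (76 mm by 178 mm) begins 60 mm behind the grasp point.
Start: joints at [-1.346, 0.32, 1.565, -0, 1.257, -0.02], TCP at [0.139, -0.558, 0.292] pointing down, gripper open.
Joint ranges: [-3.11, 3.11], [-0.84, 2.01], [0.21, 2.61], [-1.34, 4.49], [0.05, 2.63], [-2.56, 2.56]. Speed limits (rad/s): [2.57, 2.57, 3.14, 3.14, 3.14, 3.14].

INTERFACE

Orientations are given as a unit quaternion [w, x, y, z].
In Python, from rig import env, hand, solver, readout, read_camera, job_done gives the robot as it stands. The module is installed in compiled form; this text tells all that it offers. Calls block until the motion is done:
- env.move_ptp(position, orientation): joint-space move of the TCP to a pose.
- env.line_to(position, rotation=None, rate=0.15, f_stop=None): straight line of the TCP; rotation=None keeps the orientation; rate is the mean speed in m/s. With f_stop (N) it stops when the force on the tool has changed by that much, and returns True; else False.
- env.move_joints(angles): joint-space move.
- hand.gripper_to(opening, strength=None): finger opening in m; strength is the grip in N (None keeps the last); returns when the fingers have stopped.
- env.hold(seconds).
- solver.inverse_kinematics(position, orientation): joint angles nearest the present ones, or None.
- readout.get_state(): the state.
- read_camera(name): name is "side" or "top"; returns a dict with "pixels" (400x640x3 uint8, blue, green, red), "intrinsics" (3x3 intrinsics, pixels), "k1" (the pictures are not rectified: a ray, as slopes to the right and down, at radius r is drawn at 1 + k1 r^2 times it, then the intrinsics apply), "rvec" (rotation vector, rad) and "tvec" (3), from world to camera coordinates, as OpenCV has them. Camera axes: x right, y down, z forward; pixel columns grow to the right and rows downward; lengths in m; the calibration is good to about 2 mm. A picture is of the moment at which its call begins. There is no depth.
A pose or a line that the arm cannot do raises env.MotionError and nothing moves.
- job_done(): hands the job in; it is judged then, once.
The state is a dict: "time_s": time; "joints": joint angles; "dq": joint speeds; "effort": joint torques, N m; "tool_pos": TCP position; "orientation": TCP orientation; "force": force on the tool from outside, world axes, zero at the start; "ft_torque": the same for the moment, N m; "gripper_width": finger opening in m; "gripper_force": force on a finger pad.
Only numpy, scipy, OpenCV 4.12 (cv2) and the standard library are available. Lean on these libraries where they do the work, as an engineer would, in place of code of your own. Each camera call takes 0.05 s, during which the arm holds its last target. There are 200 camera calls.

TASK

The top of the measuring stage has been set down beside its seats. Slide it along the base until all three ball feet drop home, one in the cone, one in the groove and one on the flat; only then pull the hold-down knob up to free it, turn it clockwise until the toe points at the stage top, and let it back down so that its keys drop into their slots and the toe clamps the seated plate. Do not lift the stage top off the base, and leave the calliper, spanner, hex key and tape measure where they lie.

Things in the scene. Friction and masses are not known exactly. Their poses are not given: they have to be found in the camera images.
- kinematic_base: Fixed grey block, 222 x 156 mm, its flat top (deck) 34 mm above the worktop, with three steel seats sunk in it. Origin on the worktop under the home place of the stage top; the block spans x -92 to +130, y -78 to +78 mm. Its +x points to the end with the hold-down post (mostly to the robot's left; post axis at x +97 mm, y 0), z up.
- stage_top: Loose aluminium plate 12 mm thick on three ball feet, with a round steel table (87 mm across, 11 mm high); about 0.6 kg. Origin on its underside; plate spans x -58 to +64, y -62 to +62 mm. Home: origin over the base's, axes parallel, 39 mm above the worktop; 46 mm with the feet on the deck. Starts off by 20-30 mm along the base's -x, 4-14 mm along its +y, yaw up to 0.14 rad.
- cone_foot (a point): Centre of the 18 mm ball foot that belongs in the cone; in the stage top's axes at x -38, y +45, z -3 mm. The balls are polished and lightly oiled: 1 to 2 N slides the plate. A ball whose middle is within about 7 mm of the middle of cone or groove slides down by itself.
- groove_foot (a point): Centre of the 18 mm ball foot that belongs in the V-groove; in the stage top's axes at x -38, y -45, z -3 mm.
- flat_foot (a point): Centre of the 18 mm ball foot that belongs on the flat; in the stage top's axes at x +50, y 0, z -3 mm.
- cone_seat (a point): Where the ball's centre lies when home in the cone: 36 mm above the worktop, at x -38, y +45 mm of the base. The cone is 20 mm across at the deck. Axes as the base's.
- groove_seat (a point): Where the ball's centre lies when home in the V-groove: 36 mm above the worktop, at x -38, y -45 mm of the base. The groove is 20 mm wide in x and 36 mm long along y. Axes as the base's.
- flat_seat (a point): Where the ball's centre lies when home on the flat: 36 mm above the worktop, at x +50, y 0 mm of the base, in a flat-bottomed round pocket 30 mm across. Axes as the base's.
- knob_lift (a joint): How far the hold-down knob is pulled up, m: 0 fully down, 0.014 at the stop. A spring and its weight draw it down with 7 N at the bottom, 14 N at the top. Two keys under the hub sit in collar slots and block turning until it is up 8 mm. Clamping the seated plate it rests at about 0.002; on a plate not home it stays near 0.009, too high for the keys to enter.
- knob_turn (a joint): Turn of the hold-down knob, rad, growing clockwise seen from above. 0: parked, toe clear of the plate, toward the base's -y; 1.31: locked, toe pointing along the base's -x over the plate. Slots only at these two places, with 0.07 rad of play. Turns freely when pulled up.
- knob_grip (a point): On the upright axis of the round black fluted knob, 41 mm across, at mid-height of its straight side (18 mm high); 85 mm above the worktop when down. The knob's top is 13 mm higher, its underside 13 mm lower; the hub and toe end 25 mm below this point.
- toe_tip (a point): Underside of the pad near the end of the hold-down toe, 56 mm from the knob's axis, 49 mm above the worktop when fully down. The toe is a dark steel bar 18 mm wide, 10 mm thick, that reaches 66 mm from the axis.
- calliper: Digital calliper, 234 x 64 x 14 mm, lying on the worktop beyond the end of the base away from the post. Leave it.
- spanner: Combination spanner, 212 x 27 x 6 mm, lying along the base on the robot's side. Leave it.
- hex_key: L-shaped hex key, 113 x 31 x 6 mm, lying on the robot's side of the spanner. Leave it.
- tape_measure: Tape measure standing on the worktop behind the vice, 36 x 83 mm, 66 mm high. Leave it.

How it is judged:
By the outcome, as a careful person would: the job done as asked, in the order asked, and still so for the second after the job is handed in, with the robot touching nothing.
It also fails if it takes over 64 s, if anything falls off the work surface, if the arm or the gripper's body presses on something with over 40 N, if the wrist force passes 120 N, or if a joint passes its speed limit or range.

## Working session

There is one attempt and no reset: what is moved stays moved. The work goes in short steps, each a Python script; the robot and the scene stay as the last script left them, time stands still between calls to the robot, and variables do not carry over. Pictures are saved under pics/ and viewed, at most 10 in all, crops included, and the job is handed in when it is done.

```bash
mkdir -p pics; cat > h.py <<'E'
import numpy as np, cv2
from rig import env, hand, solver, readout, read_camera, job_done
def cam(n):
    c=read_camera(n); c['R']=cv2.Rodrigues(np.array(c['rvec'],float))[0]; c['t']=np.array(c['tvec'],float).ravel(); c['K']=np.array(c['intrinsics'],float); return c
def proj(c,P):
    q=np.atleast_2d(P)@c['R'].T+c['t']; s=q[:,:2]/q[:,2:]; s=s*(1+c['k1']*(s**2).sum(1,keepdims=True))
    return s*[c['K'][0,0],c['K'][1,1]]+c['K'][:2,2]
def back(c,uv,z):
    d=np.array([c['k1'],0,0,0,0.]); s=cv2.undistortPoints(np.array(uv,float).reshape(-1,1,2),c['K'],d).reshape(-1,2)
    r=np.c_[s,np.ones(len(s))]@c['R']; o=-c['R'].T@c['t']; return o+r*((z-o[2])/r[:,2:])
E
python3 - <<'E'
from h import *
for n in('top','side'):
    c=cam(n); cv2.imwrite(f'pics/{n}0.png',c['pixels']); print(n,c['k1'],-c['R'].T@c['t'],c['K'][0,0])
print(readout.get_state())
E
```

```text
top -0.11961977993116066 [ 0.35668875 -0.12933929  1.22553735] 442.5014533638088
side -0.07586802395480736 [0.31119782 0.81030676 0.5857157 ] 515.2953533132538
{'time_s': 0.1, 'joints': array([-1.34603819e+00,  3.20212253e-01,  1.56557251e+00, -1.89793331e-05,
        1.25740365e+00, -1.99895742e-02]), 'dq': array([ 0.00047902,  0.00039167, -0.00390976,  0.00099644, -0.00115936,
        0.00245464]), 'effort': array([ 2.77847982e-05, -4.13332307e+01, -2.32509631e+01,  7.28748646e-02,
        4.21475410e-02, -5.49319975e-05]), 'tool_pos': array([ 0.13925552, -0.5575326 ,  0.29150728]), 'orientation': array([-7.92776280e-04,  9.92520986e-01,  1.22071522e-01, -9.05252654e-05]), 'force': array([-0.36034487,  0.05027092,  0.35996854]), 'ft_torque': array([-0.00961909, -0.00605325,  0.02138625]), 'gripper_force': 0.0, 'gripper_width': 0.09153116207926035}
```

View pics/top0.png

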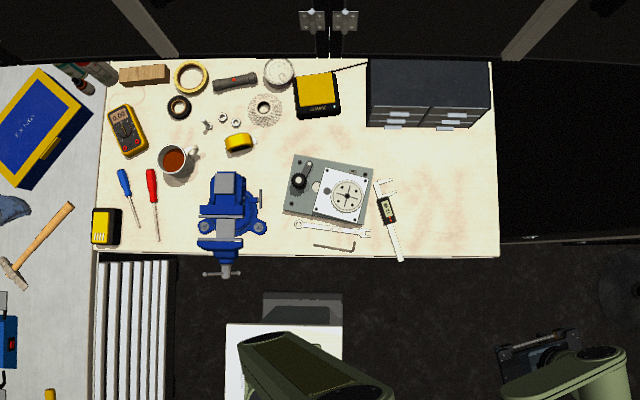

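View pics/side0.png

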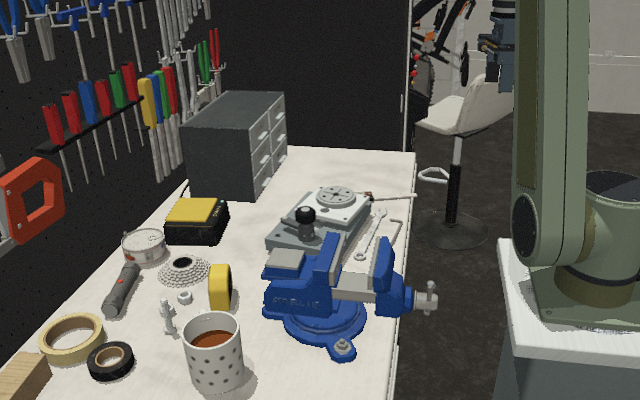

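```bash
python3 - <<'E'
import cv2
a=cv2.imread('pics/top0.png')[145:245,275:405]; b=cv2.imread('pics/side0.png')[170:270,250:390]
cv2.imwrite('pics/c1.png',cv2.resize(a,None,fx=6,fy=6,interpolation=cv2.INTER_CUBIC))
cv2.imwrite('pics/c2.png',cv2.resize(b,None,fx=5,fy=5,interpolation=cv2.INTER_CUBIC))
E
```

```text
(no output)
```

View pics/c1.png

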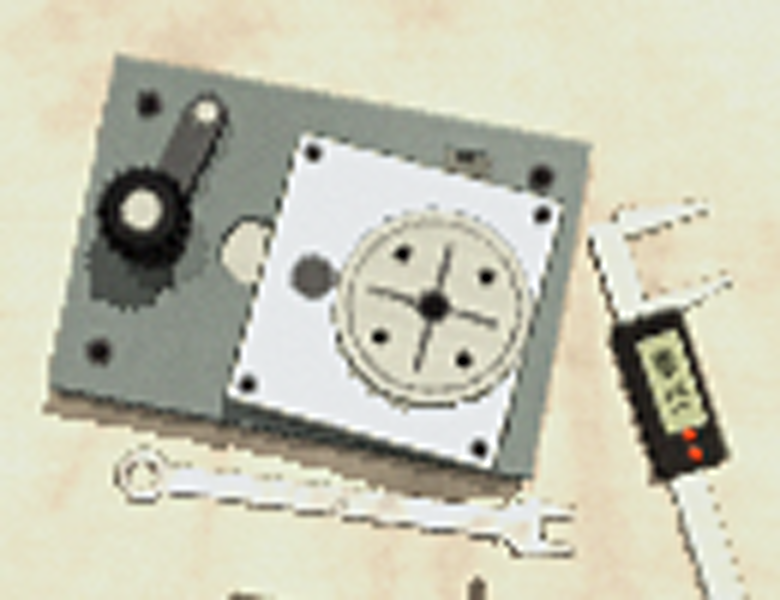

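View pics/c2.png

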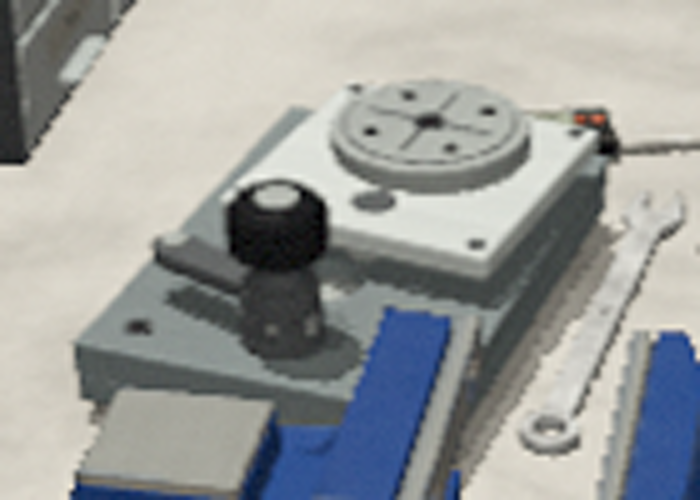

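```bash
cat > fit.py <<'E'
from h import *
from scipy.optimize import least_squares
def fit(obs,z0):  # obs: list (cam, uv, (x,y,z)) -> x,y,yaw
    def f(p):
        c,s=np.cos(p[2]),np.sin(p[2]); r=[]
        for cm,uv,q in obs: r.append(proj(cm,[p[0]+c*q[0]-s*q[1],p[1]+s*q[0]+c*q[1],q[2]])[0]-uv)
        return np.concatenate(r)
    r=least_squares(f,[.5,-.1,1.4]); return r.x,r.fun.reshape(-1,2).round(1).tolist()
E
python3 - <<'E'
from fit import *
T=cam('top');S=cam('side')
t=lambda x,y:np.array([(x+.5)/6-.5+275,(y+.5)/6-.5+145]); s=lambda x,y:np.array([(x+.5)/5-.5+250,(y+.5)/5-.5+170])
B=[(T,t(118,57),(.13,-.078,.034)),(T,t(592,145),(-.092,-.078,.034)),(T,t(528,478),(-.092,.078,.034)),(T,t(50,388),(.13,.078,.034)),(T,t(142,209),(.097,0,.098))]
Bs=[(S,s(78,345),(.13,-.078,.034)),(S,s(302,107),(-.092,-.078,.034)),(S,s(280,195),(.097,0,.098))]
P=[(T,t(305,135),(.064,-.062,.058)),(T,t(562,203),(-.058,-.062,.058)),(T,t(492,468),(-.058,.062,.058)),(T,t(230,398),(.064,.062,.058))]
Ps=[(S,s(487,264),(.064,.062,.058)),(S,s(603,135),(-.058,.062,.058))]
for b,p in((B,P),(B+Bs,P+Ps)):
    b,rb=fit(b,0);p,rp=fit(p,0);print(b,rb);print(p,rp)
    d=p[:2]-b[:2];c,n=np.cos(b[2]),np.sin(b[2]);print('rel',c*d[0]+n*d[1],-n*d[0]+c*d[1],p[2]-b[2])
for z in np.arange(.08,.2,.02): print(z,back(T,[245,200],z)[0],back(S,s(390,310),z)[0])
E
```

```text
[ 0.51894389 -0.13498762  1.39188696] [[-0.3, -0.4], [0.1, -0.2], [0.6, 0.4], [-0.5, -0.2], [0.0, 0.3]]
[ 0.50290488 -0.1532604   1.31625352] [[-0.6, -0.5], [0.6, -0.1], [0.4, 0.5], [-0.5, 0.1]]
rel -0.020835367691906644 0.01253123680726106 -0.0756334403542156
[ 0.5164231  -0.13577075  1.38661826] [[0.2, 0.3], [0.5, 0.9], [0.7, 1.5], [-0.3, 0.5], [0.4, 1.0], [-1.2, -0.2], [-1.7, -0.0], [-0.7, 0.8]]
[ 0.50146947 -0.15273795  1.31235346] [[-0.7, -0.1], [0.5, 0.5], [0.1, 1.1], [-0.7, 0.5], [-0.5, -0.9], [-1.1, -0.8]]
rel -0.01941881866176291 0.011593371316208122 -0.07426480246000766
0.08 [0.48380405 0.10084441 0.08      ] [0.48054512 0.00442933 0.08      ]
0.1 [0.48158474 0.09682562 0.1       ] [0.47384779 0.0363001  0.1       ]
0.12000000000000001 [0.47936543 0.09280683 0.12      ] [0.46715045 0.06817087 0.12      ]
0.14 [0.47714612 0.08878804 0.14      ] [0.46045312 0.10004164 0.14      ]
0.16000000000000003 [0.4749268  0.08476925 0.16      ] [0.45375579 0.13191241 0.16      ]
0.18000000000000002 [0.47270749 0.08075046 0.18      ] [0.44705846 0.16378318 0.18      ]
```

```bash
cat >> h.py <<'E'
BX,BY,BT=.5177,-.1354,1.389
def w(x,y,z): c,s=np.cos(BT),np.sin(BT); return np.array([BX+c*x-s*y,BY+s*x+c*y,z])
def q(a): return np.array([0,np.cos(a/2),np.sin(a/2),0])   # tool down, tool x at world angle a
def st(): s=readout.get_state(); print(round(s['time_s'],2),s['tool_pos'].round(4),s['force'].round(2),s['joints'].round(2),round(s['gripper_width'],4))
def snap(n,tag): c=cam(n); cv2.imwrite(f'pics/{n}{tag}.png',c['pixels']); return c
E
python3 - <<'E'
from h import *
a=BT-np.pi/2
hand.gripper_to(.06,20)
env.move_ptp(w(-.017,.110,.22),q(a)); st()
env.line_to(w(-.017,.110,.120)); st()
env.line_to(w(-.017,.079,.120),rate=.03); st()
env.line_to(w(-.017,.110,.120)); 
env.line_to(w(-.017,.110,.22)); st()
env.move_ptp(w(-.125,0,.22),q(BT)); st()
S=snap('side',1);T=snap('top',1)
a=T['pixels'][145:245,275:405]; b=S['pixels'][170:270,250:390]
cv2.imwrite('pics/d.png',np.vstack([cv2.resize(a,(390,300)),cv2.resize(b,(390,280))]))
E
```

```text
2.69 [ 0.4066 -0.1328  0.2202] [-0.42 -0.87  0.12] [-0.34  0.15  1.99 -0.    1.    1.41] 0.0598
3.51 [ 0.4069 -0.1326  0.1205] [0.04 0.14 0.28] [-0.34  0.29  2.13  0.    0.72  1.41] 0.0603
4.69 [ 0.437  -0.1378  0.12  ] [-0.78 -0.28 -0.07] [-0.33  0.33  2.06  0.    0.75  1.42] 0.0597
5.87 [ 0.4063 -0.1321  0.2193] [-0.08  0.48 -1.24] [-0.34  0.16  1.99  0.    1.    1.41] 0.06
7.39 [ 0.4949 -0.2581  0.2196] [-0.3   0.17 -0.2 ] [-0.5   0.35  1.71  0.    1.08 -0.32] 0.0599
```

View pics/d.png

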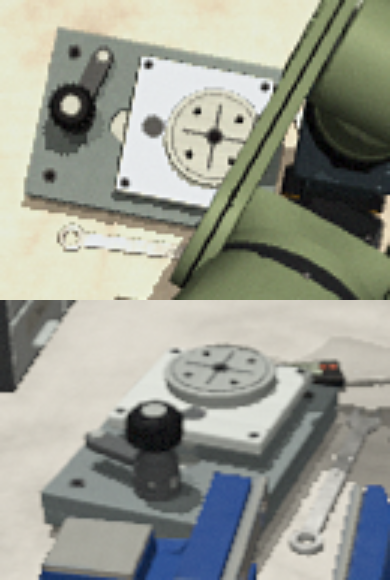

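```bash
python3 - <<'E'
from fit import *
T=cam('top');S=cam('side')
t=lambda x,y:np.array([(x+.5)/3-.5+275,(y+.5)/3-.5+145]); s=lambda x,y:np.array([(x+.5)*140/390-.5+250,(y-300+.5)*100/280-.5+170])
P=[(T,t(138,56),(.064,-.062,.058)),(T,t(113,200),(.064,.062,.058)),(T,t(284,81),(-.058,-.062,.058))]
p,r=fit(P,0);b=np.array([.51894389,-.13498762,1.39188696]);print(p,r)
d=p[:2]-b[:2];c,n=np.cos(b[2]),np.sin(b[2]);print('rel',c*d[0]+n*d[1],-n*d[0]+c*d[1],p[2]-b[2])
E
```

```text
[ 0.5130454  -0.15202814  1.40536549] [[1.3, 1.1], [1.3, -1.6], [-2.6, 0.6]]
rel -0.01781819496632465 0.00277186910363142 0.013478528659623512
```

```bash
python3 - <<'E'
from h import *
env.line_to(w(-.125,.001,.120)); st()
print(env.line_to(w(-.075,.001,.120),rate=.03,f_stop=8)); st()
env.hold(.3); st()
env.line_to(w(-.125,.001,.120))
env.line_to(w(-.125,.001,.20)); st()
env.move_ptp([.40,-.36,.25],q(BT)); st()
S=snap('side',2);T=snap('top',2)
a=T['pixels'][145:245,275:405]; b=S['pixels'][170:270,250:390]
cv2.imwrite('pics/e.png',np.vstack([cv2.resize(a,(390,300),interpolation=2),cv2.resize(b,(390,280),interpolation=2)]))
E
```

```text
8.41 [ 0.4947 -0.2585  0.1207] [-0.12 -0.33  0.46] [-0.5   0.46  1.83  0.    0.85 -0.32] 0.0606
False
10.22 [ 0.503  -0.2097  0.1201] [-1.66 -4.43  0.73] [-0.42  0.44  1.87 -0.    0.84 -0.23] 0.0602
10.53 [ 0.503  -0.2097  0.1201] [-1.71 -4.82  0.49] [-0.42  0.44  1.87 -0.    0.84 -0.23] 0.0601
11.69 [ 0.4937 -0.2574  0.1994] [-1.07  0.1  -0.01] [-0.5   0.37  1.74  0.    1.03 -0.32] 0.0601
12.33 [ 0.4    -0.3594  0.2489] [ 0.33  0.74 -0.36] [-0.75  0.29  1.72  0.    1.13 -0.57] 0.0598
```

View pics/e.png

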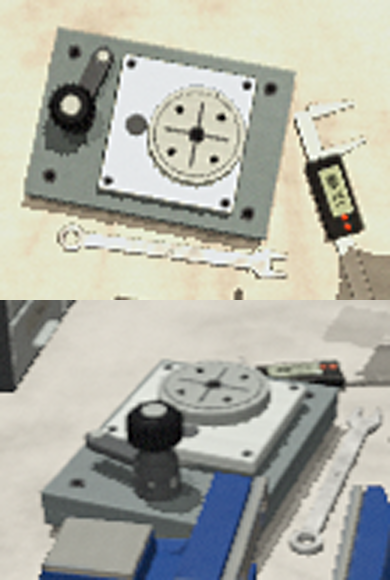

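```bash
python3 - <<'E'
from fit import *
T=cam('top');S=cam('side')
b={'T':(.51894,-.13499,1.39189)}
# side-only base fit from base corners & knob
s5=lambda x,y:np.array([(x+.5)/5-.5+250,(y+.5)/5-.5+170])
b['S'],r=fit([(S,s5(78,345),(.13,-.078,.034)),(S,s5(302,107),(-.092,-.078,.034)),(S,s5(280,195),(.097,0,.098))],0);print(b['S'],r)
out=[]
for k,cm,(u,v,W,H),f in(('T',T,(290,150,85,75),7),('S',S,(270,185,105,70),5)):
    im=cv2.resize(cm['pixels'][v:v+H,u:u+W],None,fx=f,fy=f,interpolation=2)
    x,y,a=b[k];c,n=np.cos(a),np.sin(a)
    for z,col in((.051,(0,0,255)),(.058,(255,0,0))):
        P=[[x+c*p-n*o,y+n*p+c*o,z] for p,o in((.064,-.062),(.064,.062),(-.058,.062),(-.058,-.062))]
        cv2.polylines(im,[(((proj(cm,P)-[u,v]+.5)*f-.5).round().astype(int)).reshape(-1,1,2)],True,col,1)
    out.append(im)
cv2.imwrite('pics/f.png',cv2.resize(np.vstack([cv2.copyMakeBorder(i,0,0,0,600-i.shape[1],0) for i in out]),None,fx=.68,fy=.68,interpolation=cv2.INTER_AREA))
E
```

```text
[ 0.51385093 -0.13644966  1.37826164] [[-0.2, -0.6], [-0.1, -0.1], [0.3, 0.7]]
```

View pics/f.png

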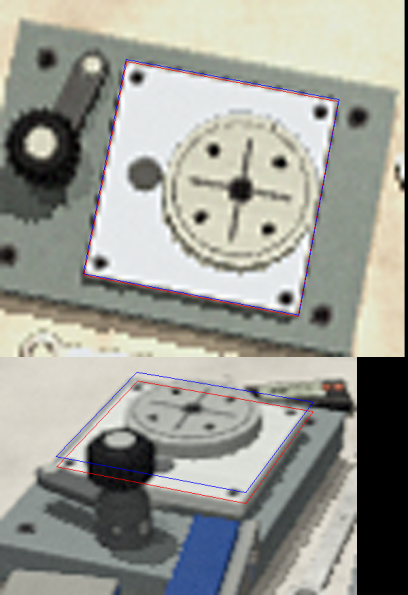

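```bash
python3 - <<'E'
from h import *
k=np.array([.535,-.040]); a=2.70; P=lambda z:[*k,z+.060]
env.move_ptp(P(.17),q(a)); st()
print(env.line_to(P(.090),rate=.06,f_stop=10)); st()
hand.gripper_to(.03,8); env.hold(.2); st(); print(readout.get_state()['gripper_force'],readout.get_state()['ft_torque'])
S=snap('side',3); cv2.imwrite('pics/g.png',cv2.resize(S['pixels'][120:270,230:390],None,fx=3,fy=3,interpolation=2))
E
```

```text
13.84 [ 0.535  -0.0407  0.2301] [ 0.22 -1.14  0.56] [-0.1   0.31  1.75 -0.    1.09 -1.22] 0.0605
False
15.32 [ 0.5352 -0.04    0.1504] [ 1.1   0.58 -0.43] [-0.1   0.39  1.85 -0.    0.9  -1.23] 0.06
16.0 [ 0.5349 -0.0402  0.1502] [-1.19 -2.83  2.4 ] [-0.1   0.39  1.85 -0.    0.9  -1.23] 0.0373
8.00015431132124 [-0.37992685  0.04243573  0.01707316]
```

View pics/g.png

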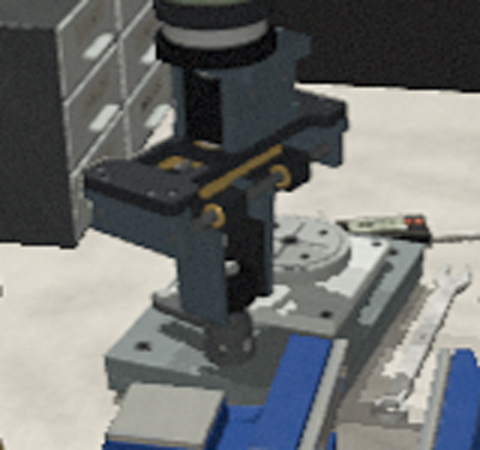

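```bash
python3 - <<'E'
from h import *
k=np.array([.535,-.040]); a=2.70
hand.gripper_to(.03,45); env.hold(.1); st()
for dz in(.004,.008,.012):
    env.line_to([*k,.150+dz],rate=.03); st()
E
```

```text
16.37 [ 0.535  -0.0402  0.1501] [-1.44 -3.31  3.98] [-0.1   0.39  1.85 -0.    0.9  -1.23] 0.0366
16.65 [ 0.5349 -0.0401  0.1532] [ 2.01 -3.85 -6.94] [-0.1   0.39  1.85 -0.    0.91 -1.23] 0.0367
16.93 [ 0.5348 -0.0401  0.1577] [ 1.71 -3.99 -9.86] [-0.1   0.38  1.84 -0.    0.92 -1.23] 0.0368
17.22 [ 0.5348 -0.0401  0.1616] [  1.87  -4.67 -12.07] [-0.1   0.38  1.84 -0.    0.92 -1.23] 0.0367
```

```bash
python3 - <<'E'
from h import *
k=np.array([.535,-.040]); a=2.70
for f in np.linspace(0,1.31,6)[1:]:
    env.move_ptp([*k,.162],q(a-f)); st()
print(readout.get_state()['ft_torque'].round(2))
S=snap('side',4);T=snap('top',4)
cv2.imwrite('pics/i.png',np.vstack([cv2.resize(T['pixels'][145:245,275:405],(390,300),interpolation=2),cv2.resize(S['pixels'][170:270,250:390],(390,280),interpolation=2)]))
E
```

```text
17.57 [ 0.5349 -0.04    0.1616] [  2.02  -4.08 -11.49] [-0.1   0.38  1.84 -0.    0.93 -0.97] 0.0365
17.93 [ 0.5349 -0.04    0.1618] [  1.47  -4.71 -13.31] [-0.1   0.38  1.84  0.    0.93 -0.71] 0.0365
18.29 [ 0.535  -0.04    0.1619] [  1.75  -4.68 -12.43] [-0.1   0.38  1.84  0.    0.93 -0.44] 0.0369
18.65 [ 0.5351 -0.04    0.162 ] [  2.17  -4.07 -12.69] [-0.1   0.38  1.84  0.    0.93 -0.18] 0.037
19.01 [ 0.5352 -0.04    0.1621] [  3.47  -4.93 -13.25] [-0.1   0.38  1.84  0.    0.93  0.08] 0.0364
[-0.77 -0.7   0.06]
```

View pics/i.png

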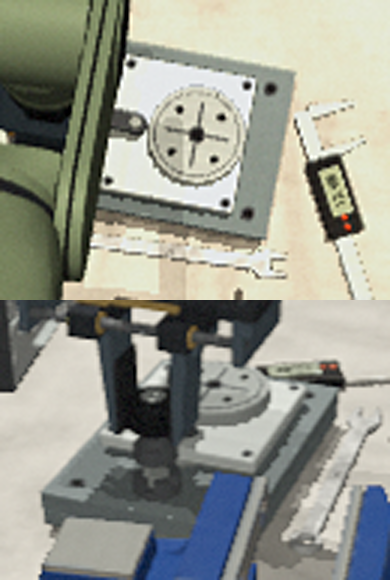

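```bash
python3 - <<'E'
from h import *
k=np.array([.535,-.040])
for z in(.160,.158,.156,.154,.1525):
    env.line_to([*k,z],rate=.03); s=readout.get_state(); print(z,s['tool_pos'].round(4),s['force'].round(2),s['ft_torque'].round(2))
    if s['force'][2]>6: break
E
```

```text
0.16 [ 0.5352 -0.04    0.16  ] [  2.06  -4.35 -10.99] [-0.8  -0.71 -0.03]
0.158 [ 0.5352 -0.04    0.158 ] [  2.67  -3.82 -11.43] [-0.82 -0.71  0.  ]
0.156 [ 0.5352 -0.04    0.1561] [ 2.7  -4.04 -9.3 ] [-0.81 -0.69  0.05]
0.154 [ 0.5352 -0.04    0.1541] [ 2.4  -3.95 -9.59] [-0.85 -0.72  0.  ]
0.1525 [ 0.5352 -0.04    0.1526] [ 3.   -4.07 -8.25] [-0.82 -0.7  -0.01]
```

```bash
python3 - <<'E'
from h import *
k=np.array([.535,-.040])
env.line_to([*k,.1515],rate=.03); st()
hand.gripper_to(.07,10); st()
env.line_to([*k,.25]); env.move_ptp([.40,-.36,.28],q(BT)); st()
S=snap('side',5);T=snap('top',5)
cv2.imwrite('pics/j.png',np.vstack([cv2.resize(T['pixels'][145:245,275:405],(390,300),interpolation=2),cv2.resize(S['pixels'][170:270,250:390],(390,280),interpolation=2)]))
E
```

```text
20.61 [ 0.5352 -0.04    0.1517] [ 2.5  -3.03 -6.49] [-0.1   0.39  1.85  0.    0.9   0.08] 0.0364
21.28 [ 0.535  -0.0399  0.1515] [-0.47  0.54 -0.45] [-0.1   0.39  1.85  0.    0.9   0.08] 0.0695
23.4 [ 0.4005 -0.3592  0.2797] [-0.26 -0.59  0.63] [-0.75  0.27  1.67  0.    1.2  -0.57] 0.0699
```

View pics/j.png

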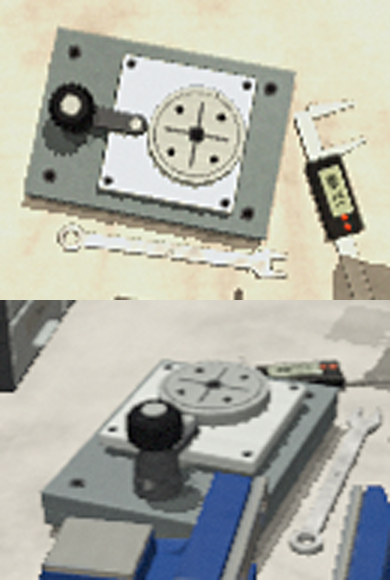

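The toe points at the table and clamps the plate, and the knob is back at its lowered height: its top is at (70,103) in the top crop and (150,408) in the side crop, the same as before lifting. The plate is still home, and the spanner and calliper are where they lay.

```bash
python3 -c "
from h import *
print(job_done())"
```

```text
the job is handed in; nothing more can be done
None
```

The job is handed in at about 23 s of the 64 s allowed: the stage top was pushed home onto its three seats, then the knob was lifted, turned clockwise and let down, with its keys in their slots and the toe clamping the plate (checked by the lowering forces and the final pictures).

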